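Slide the blank along the fence into the drilling jig

ROBOT

A 7-joint arm with a two-finger parallel gripper is mounted at the origin on a cart in front of the work surface, level with it; the furniture and walls round the work are solid. World frame = base frame: x ahead of the robot, y to its left, z up, the work surface at z = 0. Lengths are in m, angles in rad, forces in N, time in s.
With the tool pointing down it reaches from about 0.4 to 0.85 m from the base axis. Payload 10.4 kg.
Tool frame: the origin (TCP) lies between the finger pads; the fingertips stand 22 mm ahead of it and the grasp point (between the pads) lies 3 mm ahead of it; z points along the fingers, y is the line along which they close (so a half turn about z gives the same grasp; the last joint's range is limited). The gripper opens to 85 mm and grips with 20 to 120 N. Pads are 22 mm wide; open, the fingers measure 114 mm over their backs; the gripper's body (76 mm by 85 mm) begins 54 mm behind the grasp point. The pads swing forward as they close: fully open they stand 13 mm farther back than shut.
Start: joints at [-1.241, 0.332, -0.065, 1.46, 0.022, 1.35, -0.088], TCP at [0.216, 0.587, 0.253] pointing down, gripper open.
Joint ranges: [-2.6, 2.6], [-0.5, 2.12], [-1.47, 1.34], [0.16, 2.42], [-1.27, 4.41], [0.06, 2.06], [-2.6, 2.6]. Speed limits (rad/s): [2.22, 2.22, 2.79, 2.79, 3.14, 3.14, 3.14].

INTERFACE

Orientations are given as a unit quaternion [x, y, z, w].
In Python, from workcell import manip, camera, ticket, boxes_of, outline_of gives the robot as it stands.
- The arm moves only by the tool carry_out, never from a script. Its argument "deltas" is a list of rows, each a list of 5 numbers: the shift along the tool's x, y, z as a fraction of full scale, then the turn about the tool's z as a fraction of full scale, then the opening, from -1 (shut) to 1 (fully open), so that 0 is half open. In form: [[tx, ty, tz, spin, gripper], ...]. A call has 1 to 20 rows; each row is the pose to reach, as a shift and turn from the pose commanded when the call began, along the tool's axes at that moment; what a row does not reach only later rows make up. Full scale, the value 1, is 150 mm for a shift and 30 degrees for a turn. A row lasts 1/8 s, in which the tool goes at most 62.5 mm and 10.7 degrees, less where a joint would pass 70% of its speed; a pose out of reach is approached as far as the arm can. A call with a number of a shift or a turn outside -1 to 1 is refused whole. A call with a gripper value outside its range is refused whole. The fingers move at their own pace and stop on an object; "force" is the grip in N (left out, the last holds). Time passes only in rows, so rows that repeat a pose let the fingers close. It gives the time, the measured TCP pose, the force, the opening and the grip force at its end, in the units of the state.
- manip.get_obs(): the state, without advancing time (a new reading comes with each control period).
- camera(name): name is "side" or "top"; returns a dict with "img" (384x512x3 uint8, red, green, blue), "depth" (384x512 float32, m along the optical axis (not along the pixel's ray), 0 where there is no reading), "vertical_fov" (degrees; the focal length in pixels is half the picture's height over the tangent of half this angle, whatever the lens; pixels are square), "cx", "cy" (the principal point, pixels), "k1" (the pictures are not rectified: a ray, as slopes to the right and down, at radius r is drawn at 1 + k1 r^2 times it, then the intrinsics apply), "R" (3x3) and "t" (3): a world point X has camera coordinates R X + t. Camera axes: x right, y down, z forward; pixel columns grow to the right and rows downward; lengths in m; the calibration is good to about 2 mm. A picture is of the moment at which its call begins.
- ticket.hand_in(): hands the job in; it is judged then, once.
Trained networks look in a picture, given as the dict that the camera call returned (one of the last four; its "shot" number tells which), for a name from the list of things; names that differ only in an ending like _2 or _b are one class to them, and where a whole thing is asked for, a point or a joint stands for the part that bears it (a point fixed in the world has none). Each returns a list of dicts, best first, with "conf" (0 to 1); they miss things now and then, are a little off and sometimes report something else, mostly with a low value. They report only what shows in the picture. A call takes as long as a camera call. They do not tell look-alikes from the thing itself.
- boxes_of(query, picture): "position" ([x, y, z] in m, in world coordinates, good to about 4 mm: the middle of the surface that is visible of it).
- outline_of(query, picture): "region" (384x512 bool, what is visible of it).
The state is a dict: "clock": time; "joint_pos": joint angles; "joint_velocities": joint speeds; "tau": joint torques, N m; "position": TCP position; "ee_rot": TCP orientation; "ft_force": force on the tool from outside, world axes, zero at the start; "torque": the same for the moment, N m; "grip_width": opening from 0.0 (shut) to 1.0 (fully open); "grasp_force": force on a finger pad.
Only numpy, scipy, OpenCV 4.12 (cv2) and the standard library are available. Lean on these libraries where they do the work, as an engineer would, in place of code of your own. Each camera call takes 0.05 s, during which the arm holds its last target. There are 200 camera calls.

TASK

Load the drilling jig by pushing only, picking nothing up: first push the blank (the larger of the two pine blocks on the jig, lying alone in the open) squarely against the long pale fence, pushing straight towards the fence while the blank is still far from the pocket; then slide it along the fence, keeping it against the fence all the way, until it is fully home in the corner pocket, against both the fence and the end stop. Do not lift, tip or carry it, and leave the other loose things where they are. Let go and leave it there, flat on the base.

Things in the scene. Friction and masses are not known exactly. Their poses are not given: they have to be found in the camera images.
- jig: Drilling jig, screwed to the bench: mid-brown wooden base 150 (x) x 320 (y) x 12 mm, origin at the centre of its underside. Its x axis always points roughly away from the robot (within 0.25 rad), y roughly to the robot's left. On the base stand a long pale fence on the far side, and at the right (-y) end a dark end stop and a low dark cheek, which form the corner pocket.
- fence (a point): Middle of the top edge of the fence's working face, which faces jig -x (to the robot) at jig x = +45 mm. The fence is straight pale wood, 24 mm thick, 300 mm long along jig y, 22 mm tall above the base.
- stop (a point): Top edge of the end stop's working face, which faces jig +y at jig y = -125 mm. The end stop is dark wood, reaches from the fence 65 mm towards jig -x, and is 22 mm tall above the base.
- cheek (a point): Corner where the straight part of the low dark cheek ends, on its top: inner face at jig x = +10 mm, so the pocket is 35 mm wide between fence and cheek. The cheek is 12 mm tall above the base; from here a flared piece widens the mouth towards jig +y, ending at about jig y = -88 mm. The pocket is open at the top.
- pocket (a point): Where the blank's centre is when it is fully home in the corner pocket: jig x = +29, y = -103, z = +21 mm (9 mm above the base's top). Axes as the jig's (+x into the fence, -y into the end stop).
- blank: The pine blank, 32 (own x) x 45 (own y) x 18 mm tall, 16 to 28 g, flat and loose on the jig's base; at first 34 to 64 mm short of the fence, 130 to 200 mm along it from its home, turned up to 0.35 rad; it slides easily. Origin at the centre of its underside; long axis y goes along the fence. Fully home, its free end stands about 7 mm clear of the cheek's flare.
- blank_center (a point): Centre of the blank, 9 mm above its underside, axes as the blank's.
- small_offcut: Bystander, loose: small pine off-cut 24 x 30 x 21 mm, standing on the jig's base in front of the cheek; origin at the centre of its underside.
- tin: Bystander, loose: round green tin of screws, 57 mm across, 72 mm tall, between the jig and the tall green drill press, which is fixed at the right end of the bench (base from about world y = -0.32 m on); keep the arm clear of it; origin at the centre of its underside.
- cube: Bystander, loose: pine cube, 57 x 52 x 48 mm, between the jig and the drill press; origin at the centre of its underside.
- stick: Bystander, loose: pine stick 13 x 104 x 23 mm, lying behind the jig; origin at the centre of its underside.
- rubber: Bystander, loose: blue and white eraser 20 x 42 x 13 mm, in front of the jig; origin at the centre of its underside.
- pencil: Bystander, loose: green pencil 118 mm long, 7 mm thick, lying in front of the jig; origin at the centre of its underside.
There are look-alikes about, which are no part of the job. Leave any pink or purple look-alike of the blank alone.

How it is judged:
On the way, in this order (a step that is already met when the one before it is completed fails the run):
1. the blank lies squarely against the fence, still well short of the pocket (x of blank_center in the frame of pocket above -0.0035 m and angle between the y axis of blank and the y axis of jig, either way round below 0.12 rad and y of blank_center in the frame of pocket above 0.06 m), for 0.2 s.
2. the blank is fully home in the corner pocket (x of blank_center in the frame of pocket between -0.003 and 0.003 m and y of blank_center in the frame of pocket between -0.003 and 0.003 m and angle between the y axis of blank and the y axis of jig, either way round below 0.08 rad), for 0.2 s.
At the end, for the whole second after the job is handed in: The blank lies flat and at rest in the corner pocket, its centre within 3 mm of the home position along each axis of the jig and its long axis within 0.08 rad of the fence's direction; every bystander is within 25 mm of where it stood (all of step 2 and z of blank_center in the frame of pocket between -0.003 and 0.003 m and angle between blank's own z axis and vertical below 0.08 rad and linear speed of blank below 0.01 m/s and distance of each of small_offcut, tin, cube, stick, rubber, pencil from where it was at the start of the episode below 0.025 m); the robot touches nothing.
It fails at once if the blank is lifted more than 8 mm off the jig's base (z of blank_center in the frame of pocket above 0.008 m).
It fails at once if the blank is tipped more than 0.35 rad (angle between blank's own z axis and vertical above 0.35 rad).
It fails at once if the blank comes within 100 mm of its home position (along the fence) while more than 8 mm away from the fence (y of blank_center in the frame of pocket below 0.1 m and x of blank_center in the frame of pocket below -0.008 m).
It fails at once if a bystander is moved by more than 25 mm (distance of any of small_offcut, tin, cube, stick, rubber, pencil from where it was at the start of the episode above 0.025 m).
It also fails if it takes over 51 s, if anything falls off the work surface, if the arm or the gripper's body presses on something with over 40 N, if the wrist force passes 120 N, or if a joint passes its speed limit or range.

## Working session

There is one attempt and no reset: what is moved stays moved. The work goes in short steps, Python scripts to look and compute and a tool call to move; the robot and the scene stay as the last step left them, time stands still between calls to the robot, and variables do not carry over. Pictures are saved under pics/ and viewed, at most 10 in all, crops included, and the job is handed in when it is done.

Besides the shell and the picture viewer there is one more tool, called after "Request:" in YAML: its name, and indented under it one key for each argument. carry_out: Moves the arm, as the interface text tells. Its arguments: {"type":"object","properties":{"deltas":{"type":"array","items":{"type":"array","items":{"type":"number"}}},"force":{"type":"number"}},"required":["deltas"]}

```bash
mkdir -p pics; cat > h.py <<'E'
import numpy as np, cv2
from workcell import manip, camera, ticket, boxes_of, outline_of
def K(c):
    f=c["img"].shape[0]/2/np.tan(np.radians(c["vertical_fov"])/2)
    return np.array([[f,0,c["cx"]],[0,f,c["cy"]],[0,0,1]]),np.array([c["k1"],0,0,0.])
def proj(c,X):
    k,d=K(c); return cv2.projectPoints(np.float64(X).reshape(-1,1,3),cv2.Rodrigues(np.array(c["R"]))[0],np.float64(c["t"]),k,d)[0][:,0]
def ray_z(c,uv,z):
    k,d=K(c); n=cv2.undistortPoints(np.float64(uv).reshape(-1,1,2),k,d)[:,0]
    D=np.c_[n,np.ones(len(n))]@np.array(c["R"]); o=-np.array(c["R"]).T@np.array(c["t"])
    return o+D*((z-o[2])/D[:,2])[:,None]
def save(c,n,s=1,crop=None):
    im=c["img"][...,::-1]
    if crop: im=im[crop[1]:crop[3],crop[0]:crop[2]]
    cv2.imwrite("pics/"+n,cv2.resize(im,None,fx=s,fy=s,interpolation=cv2.INTER_CUBIC))
E
python3 - <<'E'
from h import *
np.set_printoptions(precision=4,suppress=True)
o=manip.get_obs();print(o)
for n in("top","side"):
    c=camera(n);save(c,n+".png",1.5)
    for q in("jig","fence","stop","cheek","pocket","blank","blank_center","small_offcut"):
        print(n,q,[(np.round(b["position"],4),round(b["conf"],2)) for b in boxes_of(q,c)[:3]])
    for q in ("fence","blank","jig"):
        for g in outline_of(q,c)[:2]:
            v,u=np.nonzero(g["region"]);print(n,q,g["conf"],u.min(),u.max(),v.min(),v.max(),len(u))
E
```

```text
{'clock': 0.0, 'joint_pos': array([-1.2406,  0.3329, -0.0647,  1.4609,  0.0216,  1.3499, -0.0885]), 'joint_velocities': array([ 0.    , -0.0009, -0.0004,  0.0004, -0.0014, -0.0001, -0.0013]), 'tau': array([  0.0001, -62.5445,   0.0494, -39.1596,   0.0162,   0.0097,
         0.0001]), 'position': array([0.2158, 0.5862, 0.2525]), 'ee_rot': array([ 0.1755,  0.9845, -0.0007, -0.0001]), 'ft_force': array([0.1674, 0.4724, 0.0151]), 'torque': array([-0.0238, -0.0064, -0.0238]), 'grasp_force': 0.0, 'grip_width': 1.0001081439619322}
top jig [(array([0.5471, 0.0061, 0.0102]), 0.79)]
top fence [(array([0.5488, 0.0042, 0.0146]), 0.72)]
top stop [(array([0.5533, 0.0074, 0.0103]), 0.79), (array([0.3723, 0.1385, 0.0122]), 0.16)]
top cheek [(array([0.5547, 0.0069, 0.0125]), 0.89), (array([0.53  , 0.086 , 0.0287]), 0.37)]
top pocket [(array([0.5491, 0.0058, 0.0105]), 0.79)]
top blank [(array([0.561 , 0.2318, 0.0177]), 0.83), (array([0.6543, 0.2278, 0.0175]), 0.8), (array([0.388 , 0.0549, 0.0196]), 0.72)]
top blank_center [(array([0.6543, 0.2217, 0.0153]), 0.84), (array([0.3843, 0.052 , 0.0118]), 0.64
[... 391 characters left out ...]
, 0.56)]
side stop [(array([ 0.5447, -0.0318,  0.0139]), 0.86)]
side cheek [(array([ 0.5419, -0.0344,  0.0116]), 0.61)]
side pocket [(array([ 0.5481, -0.0314,  0.0152]), 0.86), (array([0.3706, 0.1264, 0.0059]), 0.7)]
side blank [(array([0.389 , 0.0419, 0.0158]), 0.73), (array([0.6491, 0.217 , 0.017 ]), 0.72), (array([0.5219, 0.0761, 0.0263]), 0.61)]
side blank_center [(array([0.3882, 0.0484, 0.0123]), 0.91), (array([0.5228, 0.073 , 0.0358]), 0.81), (array([0.5593, 0.2274, 0.0171]), 0.63)]
side small_offcut [(array([ 0.4808, -0.1077,  0.0286]), 0.49)]
side fence 0.71 186 287 183 268 4991
side blank 0.66 139 165 218 235 338
side blank 0.64 204 219 196 209 194
side jig 0.97 186 286 183 268 4859
```

View pics/top.png

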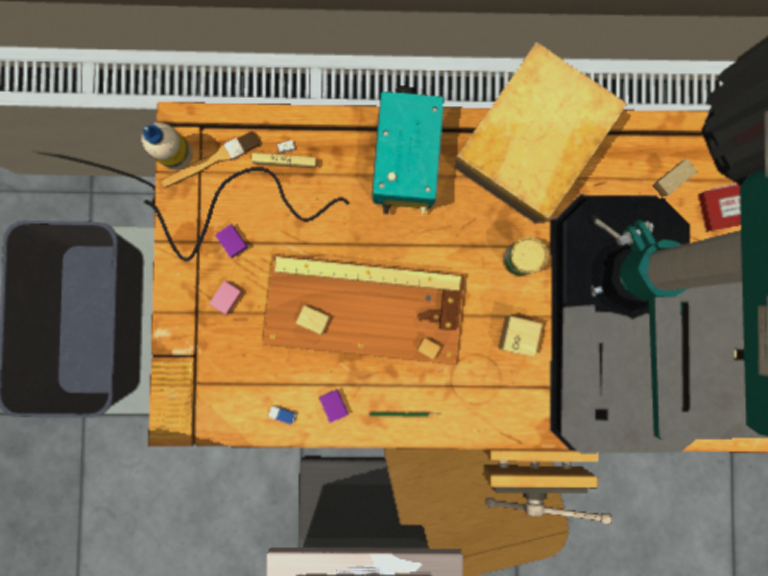

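View pics/side.png

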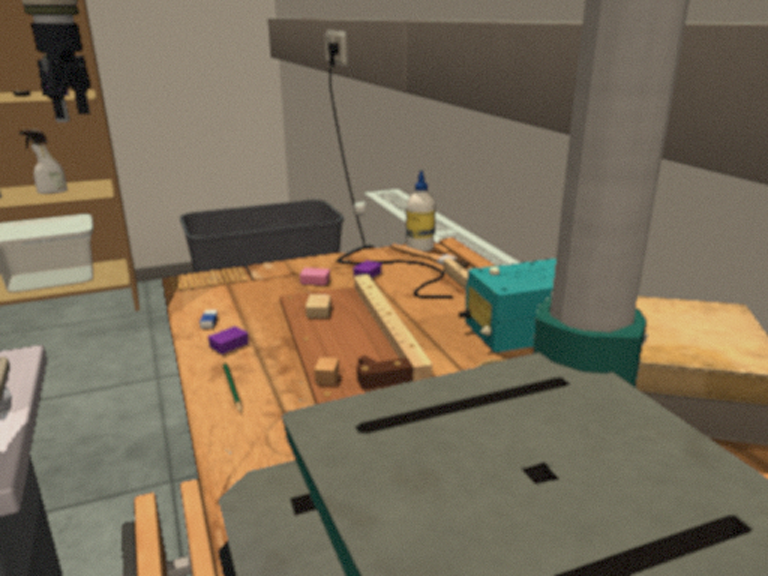

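```bash
python3 - <<'E'
from h import *
from scipy.optimize import least_squares
np.set_printoptions(precision=4,suppress=True)
c=camera("top")
print(sum(abs(ray_z(c,[[200,200],[201,200]],.012)[0]-ray_z(c,[[200,200],[201,200]],.012)[1])))
g=outline_of("jig",c)[0]["region"]
g=cv2.morphologyEx(g.astype(np.uint8),cv2.MORPH_CLOSE,np.ones((7,7)))
hsv=cv2.cvtColor(c["img"],cv2.COLOR_RGB2HSV)
ch=cv2.convexHull(np.argwhere(g)[:,::-1].astype(np.int32)); m=np.zeros_like(g); cv2.fillConvexPoly(m,ch,1)
for p in [(208,213),(240,180),(230,215),(285,231),(299,205)]: print(p,hsv[p[1],p[0]])
pale=((hsv[...,2]>150)&(hsv[...,1]<165)&(m>0)).astype(np.uint8)
n,l,s,ce=cv2.connectedComponentsWithStats(pale,connectivity=4)
for i in range(1,n):
    if s[i,4]<40: continue
    uv=np.argwhere(l==i)[:,::-1]
    for z in(.030,.034):
        P=ray_z(c,uv,z)[:,:2]; r=cv2.minAreaRect((P*1000).astype(np.float32)); print(i,s[i,4],ce[i],z,r,P.mean(0)*1000)
base=ray_z(c,np.argwhere(m)[:,::-1],.012)[:,:2]*1000
print("base",cv2.minAreaRect(base.astype(np.float32)))
v=c["img"].copy();v[pale>0]=[0,0,255];c2=dict(c);c2["img"]=np.vstack([c["img"][155:250,165:320],v[155:250,165:320]]);save(c2,"seg.png",3)
E
```

```text
0.0024843083239424746
(208, 213) [ 24 119 219]
(240, 180) [ 28 111 218]
(230, 215) [ 13 185 200]
(285, 231) [ 19 156 219]
(299, 205) [ 12 184 104]
1 1334 [244.2766 182.1124] 0.03 ((602.0178833007812, 2.7206573486328125), (303.0649108886719, 27.64309310913086), 84.82732391357422) [601.5747   3.6771]
1 1334 [244.2766 182.1124] 0.034 ((601.7225952148438, 2.6738739013671875), (301.9678649902344, 27.543075561523438), 84.82730865478516) [601.281    3.6268]
7 265 [207.4679 212.9962] 0.03 ((525.2844848632812, 91.14250946044922), (46.59868240356445, 33.41195297241211), 64.16468048095703) [525.5167  91.704 ]
7 265 [207.4679 212.9962] 0.034 ((525.2669067382812, 90.7756118774414), (46.43003845214844, 33.2910041809082), 64.16460418701172) [525.4983  91.3351]
10 107 [285.5327 232.3271] 0.03 ((481.35797119140625, -98.02104187011719), (29.107585906982422, 22.20138931274414), 61.0006103515625) [481.1165 -97.7317]
10 107 [285.5327 232.3271] 0.034 ((481.4993896484375, -97.70314025878906), (29.002225875854492, 22.121000289916992), 61.00062561035156) [481.2589 -97.4148]
base ((545.0773315429688, 8.184158325195312), (322.90618896484375, 155.7223358154297), 84.45272064208984)
```

View pics/seg.png

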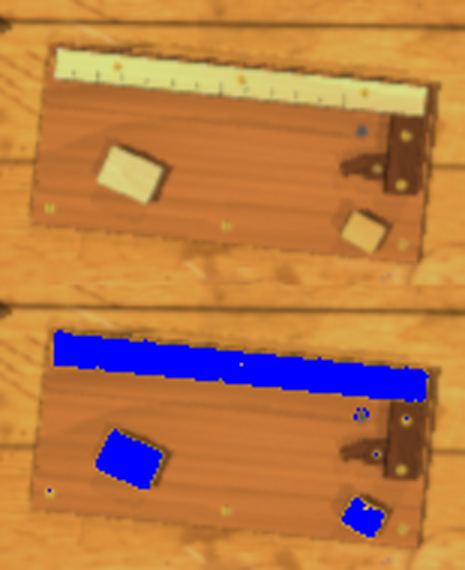

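Request:
carry_out:
  deltas:
    - [-0.3,-0.28,0,0,-0.5]
    - [-0.6,-0.55,0,0,-0.5]
    - [-0.91,-0.825,0,0,-0.5]
    - [-0.91,-0.825,0,0,-0.5]

```text
clock: 1.8
position: [0.3047, 0.4192, 0.254]
ee_rot: [0.179, 0.984, 0.0, 0.001]
ft_force: [0.0, 0.7, 0.1]
grip_width: 0.248
grasp_force: 0.0
```

Request:
carry_out:
  deltas:
    - [-0.3,-0.28,0,0,-0.5]
    - [-0.6,-0.55,0,0,-0.5]
    - [-0.91,-0.825,0,0,-0.5]
    - [-0.91,-0.825,0,0,-0.5]

```text
clock: 2.3
position: [0.3888, 0.2563, 0.2537]
ee_rot: [0.179, 0.984, 0.0, 0.0]
ft_force: [-0.3, 1.0, -0.5]
grip_width: 0.248
grasp_force: 0.0
```

Request:
carry_out:
  deltas:
    - [-0.3,-0.28,0.2,-0.2,-0.5]
    - [-0.6,-0.55,0.5,-0.4,-0.5]
    - [-0.91,-0.825,0.8,-0.515,-0.5]
    - [-0.91,-0.825,1,-0.515,-0.5]
    - [-0.91,-0.825,1,-0.515,-0.5]
    - [-0.91,-0.825,1,-0.515,-0.5]

```text
clock: 3.05
position: [0.4722, 0.0984, 0.1041]
ee_rot: [0.041, 0.999, 0.0, 0.0]
ft_force: [0.7, 0.8, 0.8]
grip_width: 0.252
grasp_force: 0.0
```

Request:
carry_out:
  deltas:
    - [0,0,0.2,-0.015,-0.5]
    - [0,0,0.36,-0.015,-0.5]
    - [0,0,0.4,-0.015,-0.5]
    - [0,0,0.42,-0.015,-0.5]
    - [0,0,0.42,-0.015,-0.5]

```text
clock: 3.68
position: [0.4726, 0.0973, 0.0413]
ee_rot: [0.037, 0.999, 0.0, 0.001]
ft_force: [-0.2, 0.5, 0.5]
grip_width: 0.248
grasp_force: 0.0
```

```bash
python3 - <<'E'
from h import *
c=camera("side");d=camera("top")
c["img"]=np.vstack([cv2.resize(c["img"][150:280,150:310],(640,520))[:300],cv2.resize(d["img"][155:250,165:325],(640,380))[:300]])
save(c,"pre.png")
E
```

```text
(no output)
```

View pics/pre.png

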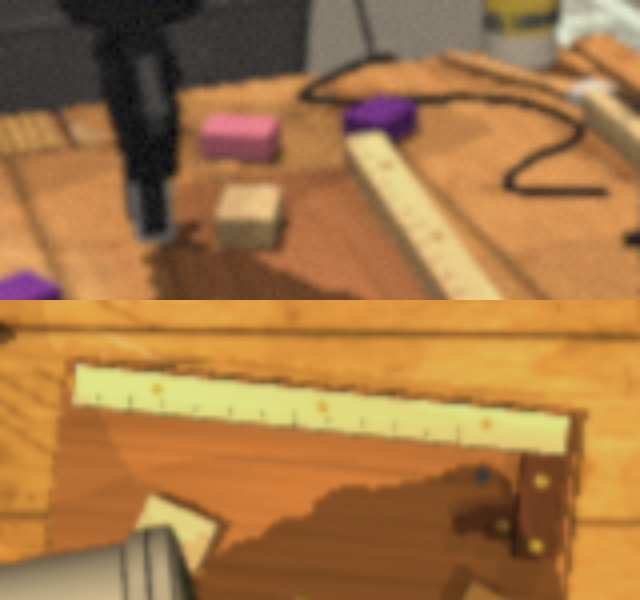

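Request:
carry_out:
  deltas:
    - [0,0,0.027,-0.02,-0.5]
    - [-0.05,0,0.027,-0.02,-0.5]
    - [-0.08,0,0.027,-0.02,-0.5]
    - [-0.11,0,0.027,-0.02,-0.5]
    - [-0.14,0,0.027,-0.02,-0.5]
    - [-0.17,0,0.027,-0.02,-0.5]
    - [-0.2,0,0.027,-0.02,-0.5]
    - [-0.23,0,0.027,-0.02,-0.5]
    - [-0.26,0,0.027,-0.02,-0.5]
    - [-0.29,0,0.027,-0.02,-0.5]
    - [-0.32,0,0.027,-0.02,-0.5]
    - [-0.35,0,0.027,-0.02,-0.5]
    - [-0.38,0,0.027,-0.02,-0.5]
    - [-0.41,0,0.027,-0.02,-0.5]
    - [-0.44,0,0.027,-0.02,-0.5]
    - [-0.46,0,0.027,-0.02,-0.5]
    - [-0.48,0,0.027,-0.02,-0.5]
    - [-0.5,0,0.027,-0.02,-0.5]
    - [-0.5,0,0.027,-0.02,-0.5]

```text
clock: 6.15
position: [0.5469, 0.091, 0.0362]
ee_rot: [0.032, 0.999, 0.0, 0.0]
ft_force: [-0.3, 0.2, 1.0]
grip_width: 0.252
grasp_force: 0.0
```

```bash
python3 - <<'E'
from h import *
c=camera("side");d=camera("top")
c["img"]=np.vstack([cv2.resize(c["img"][150:280,150:310],(640,520))[:300],cv2.resize(d["img"][155:250,165:325],(640,380))[:300]])
save(c,"push1.png")
E
```

```text
(no output)
```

View pics/push1.png

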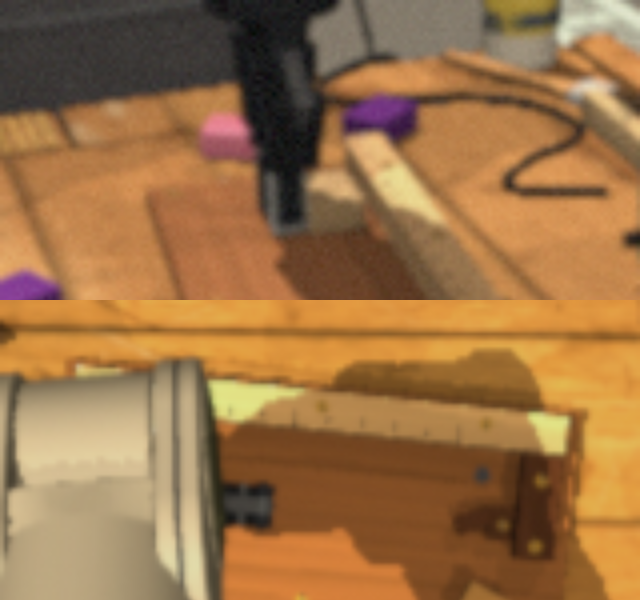

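Request:
carry_out:
  deltas:
    - [-0.01,0,0,0.05,-0.5]
    - [-0.02,0,0,0.05,-0.5]
    - [-0.03,0,0,0.05,-0.5]
    - [-0.035,0,0,0.05,-0.5]
    - [-0.04,0,0,0.05,-0.5]
    - [-0.04,0,0,0.05,-0.5]

```text
clock: 7.0
position: [0.5528, 0.0906, 0.0363]
ee_rot: [0.046, 0.999, 0.0, 0.0]
ft_force: [-0.6, -0.3, -0.4]
grip_width: 0.252
grasp_force: 0.0
```

Request:
carry_out:
  deltas:
    - [-0.007,0,0,0,-0.5]
    - [-0.013,0,0,0,-0.5]
    - [-0.02,0,0,0,-0.5]
    - [-0.02,0,0,0,-0.5]
    - [-0.02,0,0,0,-0.5]

```text
clock: 7.62
position: [0.5557, 0.0904, 0.0363]
ee_rot: [0.045, 0.999, 0.0, 0.0]
ft_force: [-0.3, 0.5, 0.2]
grip_width: 0.252
grasp_force: 0.0
```

Request:
carry_out:
  deltas:
    - [-0.007,0,0,0,-0.5]
    - [-0.013,0,0,0,-0.5]
    - [-0.013,0,0,0,-0.5]
    - [-0.013,0,0,0,-0.5]

```text
clock: 8.12
position: [0.5562, 0.0904, 0.036]
ee_rot: [0.045, 0.999, 0.0, -0.002]
ft_force: [-7.5, -0.1, 6.4]
grip_width: 0.252
grasp_force: 3.9
```

```bash
python3 - <<'E'
from h import *
c=camera("side");d=camera("top")
c["img"]=np.vstack([cv2.resize(c["img"][180:225,190:270],(640,360)),])
save(c,"push2.png")
E
```

```text
(no output)
```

View pics/push2.png

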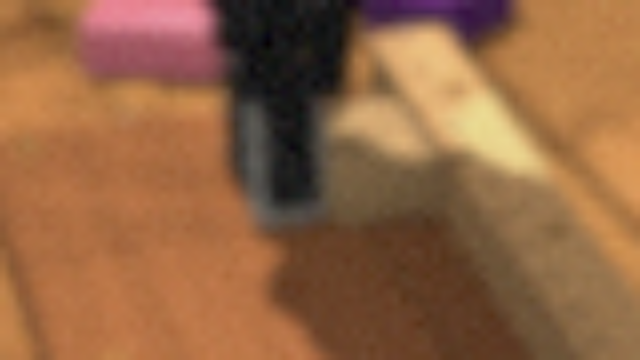

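Request:
carry_out:
  deltas:
    - [0.03,0,0,0,-0.5]
    - [0.08,0,0,0,-0.5]
    - [0.12,0,0,0,-0.5]
    - [0.12,0,-0.2,0,-0.8]
    - [0.12,0,-0.4,0,-1]
    - [0.05,0.4,-0.4,0,-1]
    - [-0.16,0.7,-0.4,0,-1]
    - [-0.16,0.7,-0.4,0,-1]
    - [-0.16,0.7,-0.4,0,-1]

```text
clock: 9.35
position: [0.5907, 0.1919, 0.0959]
ee_rot: [0.046, 0.999, -0.0, -0.0]
ft_force: [-0.0, -0.1, -0.5]
grip_width: 0.003
grasp_force: 0.0
```

```bash
python3 - <<'E'
from h import *
np.set_printoptions(precision=4,suppress=True)
d=camera("top");s=camera("side")
print([(b["position"],b["conf"]) for b in boxes_of("blank",d)[:4]],[(b["position"],b["conf"]) for b in boxes_of("blank",s)[:4]])
d["img"]=np.vstack([cv2.resize(s["img"][165:240,180:308],(640,375))[:300],cv2.resize(d["img"][155:250,165:325],(640,380))[:300]])
save(d,"sq.png")
E
```

```text
[([0.5831, 0.0878, 0.0263], 0.77), ([0.5446, 0.0045, 0.0101], 0.67), ([0.3897, 0.0568, 0.0217], 0.61), ([0.6628, 0.2169, 0.0165], 0.55)] [([0.392, 0.0411, 0.0175], 0.83), ([0.582, 0.0735, 0.0309], 0.81), ([0.649, 0.2171, 0.0166], 0.75), ([0.559, 0.2238, 0.0152], 0.6)]
```

View pics/sq.png

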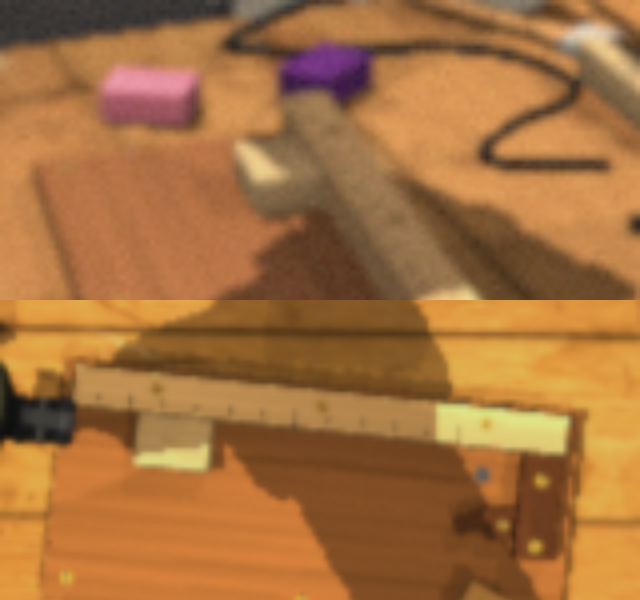

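Request:
carry_out:
  deltas:
    - [-0.01,-0.2,0,0,-1]
    - [-0.01,-0.31,0,0,-1]
    - [-0.01,-0.31,0.2,0,-1]
    - [-0.01,-0.31,0.32,0,-1]
    - [-0.01,-0.31,0.36,0,-1]
    - [-0.01,-0.31,0.38,0,-1]
    - [-0.01,-0.31,0.38,0,-1]

```text
clock: 10.42
position: [0.5887, 0.1463, 0.0397]
ee_rot: [0.045, 0.999, 0.0, 0.0]
ft_force: [0.5, -0.2, -0.2]
grip_width: 0.002
grasp_force: 0.0
```

Request:
carry_out:
  deltas:
    - [0,-0.05,0,0,-1]
    - [0,-0.1,0,0,-1]
    - [0,-0.13,0,0,-1]
    - [-0.001,-0.16,0,0,-1]
    - [-0.002,-0.2,0,0,-1]
    - [-0.003,-0.24,0,0,-1]
    - [-0.004,-0.28,0,0,-1]
    - [-0.005,-0.32,0,0,-1]
    - [-0.005,-0.36,0,0,-1]
    - [-0.006,-0.4,0,0,-1]
    - [-0.006,-0.44,0,0,-1]
    - [-0.007,-0.48,0,0,-1]
    - [-0.007,-0.52,0,0,-1]
    - [-0.008,-0.56,0,0,-1]
    - [-0.008,-0.6,0,0,-1]
    - [-0.009,-0.64,0,0,-1]
    - [-0.009,-0.68,0,0,-1]
    - [-0.01,-0.72,0,0,-1]
    - [-0.01,-0.74,0,0,-1]
    - [-0.01,-0.74,0,0,-1]

```text
clock: 12.92
position: [0.5798, 0.0351, 0.0393]
ee_rot: [0.046, 0.999, -0.0, 0.0]
ft_force: [0.2, -0.3, -0.2]
grip_width: -0.001
grasp_force: 0.0
```

```bash
python3 - <<'E'
from h import *
np.set_printoptions(precision=4,suppress=True)
d=camera("top");s=camera("side")
print([(b["position"],b["conf"]) for b in boxes_of("blank",d)[:4]])
d["img"]=np.vstack([cv2.resize(s["img"][170:270,180:308],(640,500))[:300],cv2.resize(d["img"][155:250,165:325],(640,380))[:300]])
save(d,"slide.png")
E
```

```text
[([0.6511, 0.2249, 0.02], 0.75), ([0.5622, 0.2314, 0.0161], 0.55), ([0.7854, 0.1419, 0.0252], 0.48)]
```

View pics/slide.png

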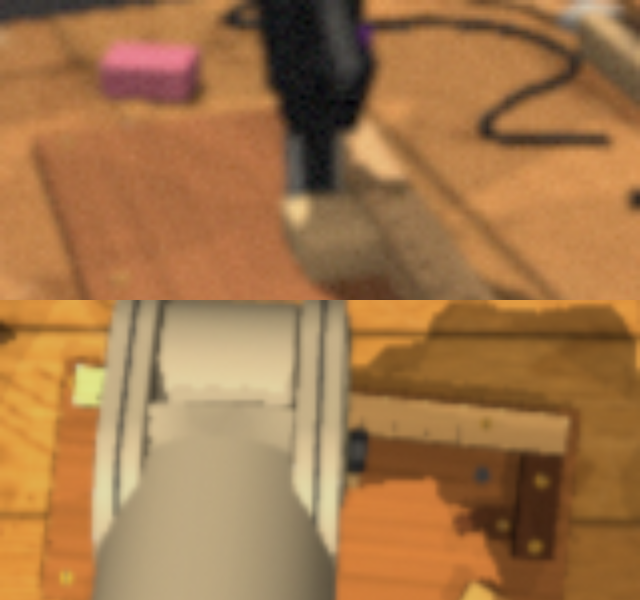

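Request:
carry_out:
  deltas:
    - [0,-0.03,0,0,-1]
    - [0,-0.07,0,0,-1]
    - [-0.001,-0.11,0,0,-1]
    - [-0.001,-0.15,0,0,-1]
    - [-0.002,-0.19,0,0,-1]
    - [-0.002,-0.23,0,0,-1]
    - [-0.002,-0.27,0,0,-1]
    - [-0.003,-0.31,0,0,-1]
    - [-0.003,-0.35,0,0,-1]
    - [-0.003,-0.39,0,0,-1]
    - [-0.003,-0.43,0,0,-1]
    - [-0.004,-0.46,0,0,-1]
    - [-0.004,-0.49,0,0,-1]
    - [-0.004,-0.52,0,0,-1]
    - [-0.004,-0.54,0,0,-1]
    - [-0.004,-0.56,0,0,-1]
    - [-0.004,-0.58,0,0,-1]
    - [-0.004,-0.58,0,0,-1]

```text
clock: 15.32
position: [0.5725, -0.0516, 0.0393]
ee_rot: [0.046, 0.999, -0.0, 0.0]
ft_force: [-0.4, -0.2, 0.3]
grip_width: -0.0
grasp_force: 0.0
```

Request:
carry_out:
  deltas:
    - [0,-0.01,0,0,-1]
    - [0,-0.02,0,0,-1]
    - [0,-0.03,0,0,-1]
    - [0,-0.037,0,0,-1]
    - [0,-0.044,0,0,-1]
    - [0,-0.05,0,0,-1]
    - [0,-0.05,0,0,-1]

```text
clock: 16.2
position: [0.5718, -0.0588, 0.0392]
ee_rot: [0.046, 0.999, 0.0, 0.0]
ft_force: [-0.6, 0.1, -0.3]
grip_width: -0.0
grasp_force: 0.0
```

```bash
python3 - <<'E'
from h import *
d=camera("top");s=camera("side")
d["img"]=np.vstack([cv2.resize(s["img"][205:255,225:295],(560,400))[:300],cv2.resize(d["img"][165:215,250:320],(560,400))[:300]])
save(d,"near.png")
E
```

```text
(no output)
```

View pics/near.png

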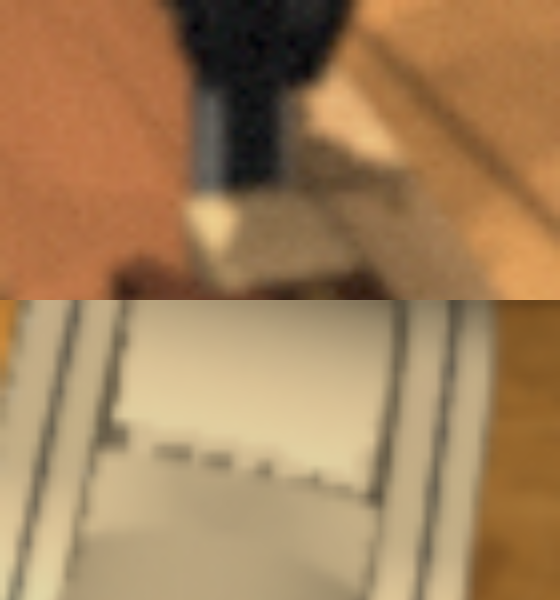

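Request:
carry_out:
  deltas:
    - [0,-0.006,0,0,-1]
    - [0,-0.012,0,0,-1]
    - [0,-0.018,0,0,-1]
    - [0,-0.018,0,0,-1]

```text
clock: 16.8
position: [0.5715, -0.0615, 0.0393]
ee_rot: [0.046, 0.999, 0.0, 0.0]
ft_force: [-0.3, 0.4, 0.9]
grip_width: -0.003
grasp_force: 0.0
```

Request:
carry_out:
  deltas:
    - [0,-0.006,0,0,-1]
    - [0,-0.012,0,0,-1]
    - [0,-0.018,0,0,-1]
    - [0,-0.018,0,0,-1]

```text
clock: 17.3
position: [0.5714, -0.0632, 0.0393]
ee_rot: [0.045, 0.999, 0.001, -0.0]
ft_force: [-0.4, 5.0, 0.6]
grip_width: 0.003
grasp_force: 2.6
```

Request:
carry_out:
  deltas:
    - [0,-0.006,0,0,-1]
    - [0,-0.006,0,0,-1]
    - [0,0.02,0,0,-1]
    - [0,0.06,0,0,-1]
    - [0,0.15,0,0,-1]
    - [0,0.2,-0.2,0,-1]
    - [0,0.5,-0.5,0,-1]
    - [0,0.9,-0.7,0,-1]
    - [0,1,-0.7,0,-1]
    - [0,1,-0.7,0,-1]

```text
clock: 18.55
position: [0.5846, 0.0873, 0.1439]
ee_rot: [0.044, 0.999, 0.0, -0.0]
ft_force: [-1.0, -0.5, 0.5]
grip_width: 0.002
grasp_force: 0.0
```

```bash
python3 - <<'E'
from h import *
np.set_printoptions(precision=4,suppress=True)
d=camera("top");s=camera("side")
a=-.0906;ex=np.array([np.cos(a),np.sin(a)]);ey=np.array([-ex[1],ex[0]]);o=np.array([.5445,.008])
def J(x,y,z): return [*(o+x*ex+y*ey),z]
for c in(d,s): print([(b["position"],b["conf"]) for b in boxes_of("blank",c)[:3]])
for c in (d,s):
    im=cv2.resize(c["img"],None,fx=8,fy=8,interpolation=cv2.INTER_CUBIC)
    q=proj(c,[J(13,-125.5,.03),J(45,-125.5,.03),J(45,-80.5,.03),J(13,-80.5,.03)])
    cv2.polylines(im,[np.int32(q*8+4)],True,(0,255,255),1); c["img"]=im
m=proj(d,[J(29,-103,.03)]) ;print(m)
d["img"]=np.vstack([s["img"][1640:1940,1840:2400],d["img"][1460:1760,2120:2680]])
save(d,"home.png")
E
```

```text
[([0.5702, -0.098, 0.0282], 0.81)]
[([0.386, 0.0432, 0.0157], 0.84), ([0.5603, 0.2227, 0.018], 0.68), ([0.6461, 0.218, 0.017], 0.5)]
[[2076287.5744 -356841.6054]]
```

View pics/home.png

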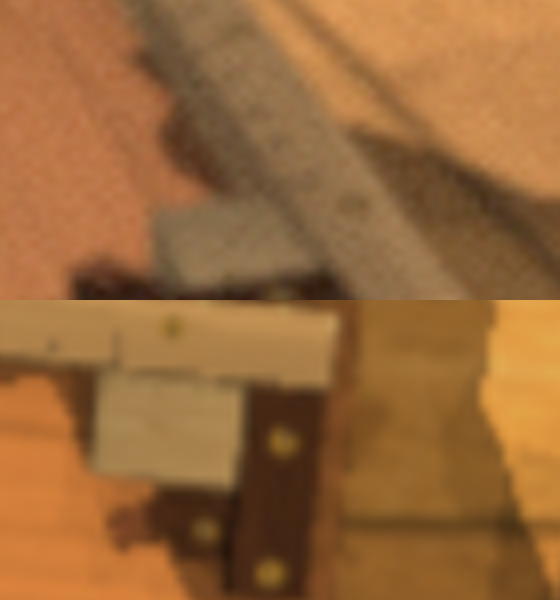

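```bash
python3 -c "
from h import *
print(ticket.hand_in())"
```

```text
the job is handed in; nothing more can be done
None
```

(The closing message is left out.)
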